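Open the double-latched bobbin box

ROBOT

A 6-joint arm with a two-finger parallel gripper is mounted at the origin on the work surface. World frame = base frame: x ahead of the robot, y to its left, z up, the work surface at z = 0. Lengths are in m, angles in rad, forces in N, time in s.
With the tool pointing down it reaches from about 0.275 to 0.725 m from the base axis. Payload 15.9 kg.
Tool frame: the origin (TCP) lies between the finger pads; the fingertips stand 11 mm ahead of it and the grasp point (between the pads) lies 8 mm behind it; z points along the fingers, y is the line along which they close (so a half turn about z gives the same grasp; the last joint's range is limited). The gripper opens to 85 mm and grips with 20 to 120 N. Pads are 22 mm wide; open, the fingers measure 114 mm over their backs; the gripper's body (76 mm by 85 mm) begins 54 mm behind the grasp point. The pads swing forward as they close: fully open they stand 13 mm farther back than shut.
Start: joints at [-1.173, 0.213, -0.034, 1.323, 0, 1.571], TCP at [0.194, -0.461, 0.242] pointing down, gripper open.
Joint ranges: [-2.98, 2.98], [-0.74, 1.72], [-1.14, 1.35], [-2.1, 2.04], [-1.57, 1.44], [-3.14, 3.14]. Speed limits (rad/s): [1.89, 1.89, 2.39, 2.57, 3.14, 3.14].

INTERFACE

Orientations are given as a rotation vector (axis times angle).
In Python, from plant import bot, camera gives the robot as it stands.
- The arm moves only by the tool play_rows, never from a script. Its argument "plan" is a list that holds one entry, the list of rows, each a list of 7 numbers: the shift along the tool's x, y, z in cm, then the turn, a rotation vector about the tool's x, y, z in rad, then the opening, from 0 (shut) to 1 (fully open). In form: [[[dx, dy, dz, wx, wy, wz, hand], ...]]. A call has 1 to 5 rows; each row shifts and turns the commanded pose from where the row before left it, along the tool's axes as they then stand; what a row does not reach is not made up. A row lasts 1/8 s, in which the tool goes at most 62.5 mm and 10.7 degrees, less where a joint would pass 70% of its speed; a pose out of reach is approached as far as the arm can. A call with a gripper value outside its range is refused whole. The fingers move at their own pace and stop on an object; "force" is the grip in N (left out, the last holds). Time passes only in rows, so rows that do not move let the fingers close. It gives the time, the measured TCP pose, the force, the opening and the grip force at its end, in the units of the state.
- bot.state(): the state, without advancing time (a new reading comes with each control period).
- camera(name): name is "side" or "top"; returns a dict with "image" (480x640x3 uint8, red, green, blue), "camera_matrix" (3x3 intrinsics, pixels), "extrinsics" (4x4, takes a point from world to camera coordinates). Camera axes: x right, y down, z forward; pixel columns grow to the right and rows downward; lengths in m; the calibration is good to about 2 mm. A picture is of the moment at which its call begins. There is no depth.
- bot.sign_off(): hands the job in; it is judged then, once.
The state is a dict: "time": time; "joint_positions": joint angles; "joint_vel": joint speeds; "effort": joint torques, N m; "position": TCP position; "tcp_rot": TCP orientation; "contact_force": force on the tool from outside, world axes, zero at the start; "moment": the same for the moment, N m; "grip_width": opening from 0.0 (shut) to 1.0 (fully open); "grasp_force": force on a finger pad.
Only numpy, scipy, OpenCV 4.12 (cv2) and the standard library are available. Lean on these libraries where they do the work, as an engineer would, in place of code of your own. Each camera call takes 0.05 s, during which the arm holds its last target. There are 200 camera calls.

TASK

Open the white bobbin box: slide its red-knobbed bolt fully back to the left as seen from the robot, lift the lid a little by its blue grip until the second catch holds it, and let it rest there while you feel for that catch in the slot of the black lock block in front and slide it gently to the left as far as it goes. Then swing the lid up until it stands about upright and let go of it. Force neither the lid nor the catch, and leave the jar, thimble, egg and pincushion base where they are.

Things in the scene. Friction and masses are not known exactly. Their poses are not given: they have to be found in the camera images.
- box: White bobbin box fixed to the bench, 130 (x) x 180 (y) x 60 mm high. Origin: centre of its underside; x from its front (robot side) to its hinge side, y to its left, z up. A 6 mm lid covers it (top face z = 66). The steel keeper of the bolt: x = -13 to 23, y = -104 to -92, top z = 84 mm. A lid nose (x = -92, y = 43, top z = 66 mm) reaches over the lock block.
- lid_hinge (a point): Point on the lid's hinge line, midway along it: x = +65, y = 0, z = 60 mm of the box; the hinge line runs along the box's y. The hinge is stiff: the lid (about 0.15 kg) stays at any angle where it is left, and raising it by the grip takes about 3 N.
- lid (a joint): Lid angle in rad: 0 shut, grows as the front rises, 1.57 upright, stop at 1.75. With the bolt shut it lifts at most about 0.03. With the bolt drawn it lifts to about 0.08, where the hidden second catch stops it hard: 7 N is enough to feel it, over 25 N on that catch counts as forcing it. With that catch pushed aside the lid swings freely.
- lid_fin (a point): Centre of the top end of the blue grip fin, a block 24 (x) x 14 (y) x 30 mm high standing on the lid's top face, turning with the lid; lid shut: x = -45, y = 0, z = 96 mm of the box. Pinch its two y faces from above; it pivots between the finger pads as the lid swings.
- bolt (a joint): Travel of the primary bolt on the lid in m: 0 to 0.004 at the start (shut), grows as it slides along the box's +y (left), hard stop at 0.022. It is clear of its keeper from 0.012; draw it past 0.018. Friction about 2 N; it stays where it is left.
- bolt_knob (a point): Centre of the top of the bolt's red round knob: diameter 14 mm, 26 mm tall above the 10 mm thick steel bolt bar lying on the lid; at x = 5, y = -28, z = 102 mm of the box when bolt and lid read 0. The bar runs 76 mm from the knob to the right (-y). Push the knob from its right side, in the 57 mm between it and the keeper.
- lock: Black lock block fixed against the box's front, 79 (x) x 200 (y) x 56 mm high. Origin: centre of its underside, at x = -105.5, y = 0 of the box, axes parallel to the box's. An open slot in its top spans x = -33.5 to 8.5, y = -95 to 30 mm, floor z = 12 mm; the second catch is in it (see slot_entry). More than 25 N of finger force on the block or the catch counts as breaking it.
- slot_entry (a point): Middle of the slot's right end at the block's top (x = -12.5, y = -70, z = 56 mm of the lock): go down here, tips to z about 30. To the left hangs the catch, a black paddle across the slot, z = 16 to 46, 6 thick; its right face starts 30 to 74 mm to the left (+y) of this point, differs each run, unmeasured: move to +y (10 to 20 mm/s) until felt.
- slot_end (a point): Middle of the slot's left end at the block's top (x = -12.5, y = 30, z = 56 mm of the lock). The catch slides to the left (+y) with about 4 N of friction, stays where it is left, meets a hard stop after 16 mm of its own travel and frees the lid only in the last 2 mm. It is blocked while the lid is shut: the lid must be raised to 0.05 rad or more.
- jar: Clear plastic button jar with white screw cap, diameter 62, 84 mm tall, loose bystander; origin centre of underside.
- thimble: Steel thimble, diameter 19, 23 mm tall, loose bystander; origin centre of underside.
- egg: Wooden darning egg with a flattened foot, diameter 48, 61 mm tall, loose bystander; origin centre of underside.
- pincushion: Red ceramic pincushion base, an empty bowl, diameter 80, 28 mm tall, loose bystander; origin centre of underside.
Not all that is in view belongs to the job. Several things look just like the lock: the one meant starts farthest to the robot's right.

How it is judged:
By the outcome, as a careful person would: the job done as asked, in the order asked, and still so for the second after the job is handed in, with the robot touching nothing.
It also fails if it takes over 64 s, if anything falls off the work surface, if the arm or the gripper's body presses on something with over 40 N, if the wrist force passes 120 N, or if a joint passes its speed limit or range.

## Working session

There is one attempt and no reset: what is moved stays moved. The work goes in short steps, Python scripts to look and compute and a tool call to move; the robot and the scene stay as the last step left them, time stands still between calls to the robot, and variables do not carry over. Pictures are saved under pics/ and viewed, at most 10 in all, crops included, and the job is handed in when it is done.

Besides the shell and the picture viewer there is one more tool, called after ">>>" as name(argument=value, ...) on one line, values as JSON. play_rows: Moves the arm, as the interface text tells. Its arguments: {"type":"object","properties":{"plan":{"type":"array"},"force":{"type":"number"}},"required":["plan"]}

```bash
mkdir -p pics; ls
python3 - <<'E'
from plant import bot,camera
import cv2,numpy as np
for n in("top","side"):
    c=camera(n); cv2.imwrite(f"pics/{n}0.png",c["image"][:,:,::-1]); print(c["camera_matrix"].tolist(),np.round(c["extrinsics"],4).tolist())
s=bot.state();print(s)
E
```

```text
pics
[[609.3189561011776, 0.0, 324.09134053321924], [0.0, 609.3189561011776, 243.3147187574301], [0.0, 0.0, 1.0]] [[-0.0297, -0.9995, -0.0061, 0.1062], [-0.9936, 0.0302, -0.1089, 0.5409], [0.109, 0.0028, -0.994, 1.1115], [0.0, 0.0, 0.0, 1.0]]
[[444.29300745585533, 0.0, 320.9472183445281], [0.0, 444.29300745585533, 238.31071415682692], [0.0, 0.0, 1.0]] [[0.9707, -0.2399, -0.0122, -0.474], [-0.1652, -0.6297, -0.7591, 0.2131], [0.1744, 0.7389, -0.6509, 0.7818], [0.0, 0.0, 0.0, 1.0]]
{'time': 0.1, 'joint_positions': array([-1.17298230e+00,  2.13306796e-01, -3.49524425e-02,  1.32350289e+00,
       -2.68111386e-05,  1.57081814e+00]), 'joint_vel': array([ 0.00111965, -0.00214861,  0.00279139,  0.00099695,  0.00181604,
       -0.00108191]), 'effort': array([-5.05925127e-04, -6.87248969e+01,  4.87805450e+01,  1.21848032e-02,
        1.09545448e-05,  6.58921834e-06]), 'position': array([ 0.19358616, -0.46070043,  0.24188314]), 'tcp_rot': array([-3.07873414e+00, -6.20552876e-01,  3.40970616e-04]), 'contact_force': array([ 0.17428311, -0.36933466,  0.24648291]), 'moment': array([ 0.03409055, -0.00626649, -0.0454926 ]), 'grasp_force': 0.0, 'grip_width': 0.9994142645097142}
```

View pics/top0.png

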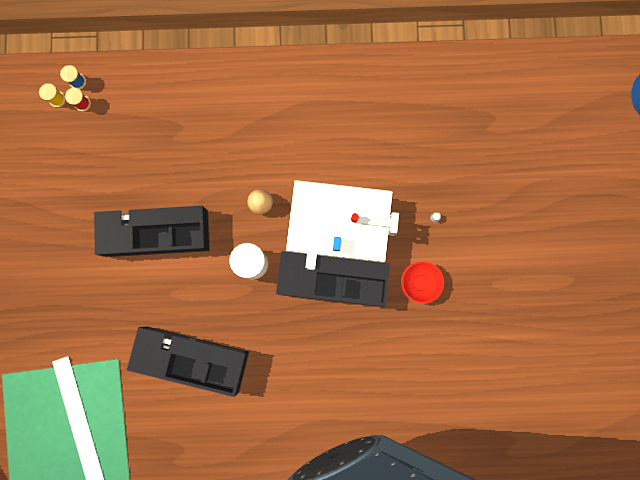

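View pics/side0.png

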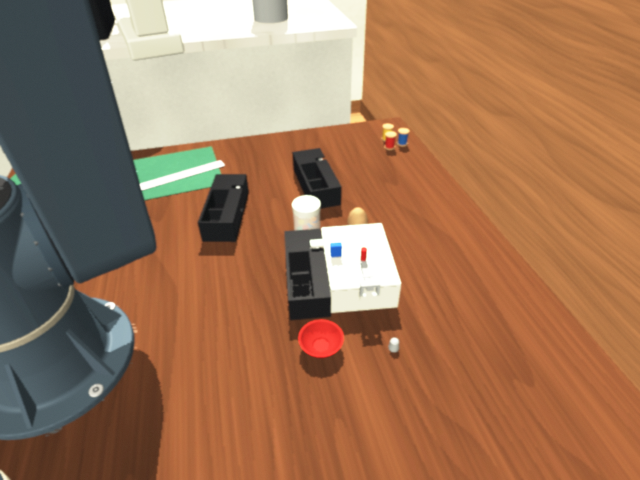

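The top view shows the box lid with corners at about (294,181), (392,190), (388,262) and (287,252). The blue fin is at (337,243) and the red knob at (355,217). The lock in front has its slot pockets at about (326,285) and (352,288), and its corners at about (280,298) and (388,305). The lookalike blocks sit further left. The bowl is at (423,283), the jar at (248,261), the egg at (260,202) and the thimble at (437,217). The side view agrees.

```bash
cat > h.py <<'E'
from plant import bot,camera
import cv2,numpy as np
from scipy.spatial.transform import Rotation as R
def cen(c):
    E=np.array(c["extrinsics"]); return -E[:3,:3].T@E[:3,3]
def cast(c,px,z):
    E=np.array(c["extrinsics"]);K=np.array(c["camera_matrix"])
    px=np.atleast_2d(np.asarray(px,float)); d=(np.linalg.inv(K)@np.c_[px,np.ones(len(px))].T).T@E[:3,:3]
    C=cen(c); return C+d*((z-C[2])/d[:,2])[:,None]
def tri(cs,ps):
    A=np.zeros((3,3));b=np.zeros(3)
    for c,p in zip(cs,ps):
        C=cen(c);d=cast(c,p,0)[0]-C;d/=np.linalg.norm(d);M=np.eye(3)-np.outer(d,d);A+=M;b+=M@C
    return np.linalg.solve(A,b)
def blob(m):
    n,l,s,ce=cv2.connectedComponentsWithStats(m.astype(np.uint8)); i=1+np.argmax(s[1:,4]); return l==i,ce[i],s[i]
E
python3 - <<'E'
from h import *
c=camera("top");im=c["image"].astype(int);r,g,b=im[...,0],im[...,1],im[...,2]
print("cam",cen(c))
roi=np.zeros(r.shape,bool);roi[170:310,270:400]=1
lid,_,s=blob(roi&(r>170)&(g>170)&(b>170))
lo=cv2.morphologyEx(lid.astype(np.uint8),cv2.MORPH_CLOSE,np.ones((25,25)))
lo=cv2.morphologyEx(lo,cv2.MORPH_OPEN,np.ones((41,41)))
cn=max(cv2.findContours(lo,0,2)[0],key=len)[:,0]
P=cast(c,cn,.066)[:,:2].astype(np.float32)
rc=cv2.minAreaRect(P);print("lid",s,rc)
blk,_,s=blob(roi&(r<75)&(g<75)&(b<75)); 
cn=max(cv2.findContours(blk.astype(np.uint8),0,2)[0],key=len)[:,0]
print("blk",s,cv2.minAreaRect(cast(c,cn,.056)[:,:2].astype(np.float32)))
bl,cb,s1=blob(roi&(b>r+70)&(b>g+30));rd,cr,s2=blob(roi&(r>g+110)&(r>b+110)&(g<60))
print(cb,s1,cr,s2)
print("fin",cast(c,cb,.096),"knob",cast(c,cr,.102))
print("lid corners px",[(cast(c,[[x,y]],.066)[0,:2]).round(4).tolist() for x,y in[(294,181),(392,190)]])
cv2.imwrite("pics/crop.png",cv2.resize(c["image"][160:320,260:460,::-1],None,fx=4,fy=4,interpolation=cv2.INTER_CUBIC)[:600])
E
```

```text
cam [0.4193994  0.08671334 1.16440105]
lid [ 286  180  113   90 7214] ((0.5802424550056458, 0.05719447135925293), (0.18436048924922943, 0.1323067843914032), 87.60041046142578)
blk [ 277  252  112   55 4542] ((0.47602930665016174, 0.07662327587604523), (0.19786767661571503, 0.07997589558362961), 81.72071075439453)
[336.70408163 243.40816327] [333 237   8  14  98] [354.24390244 217.41463415] [351 214   7   8  41]
fin [[0.53575041 0.0674802  0.096     ]] knob [[0.58020052 0.03523134 0.102     ]]
lid corners px [[0.6565, 0.1416], [0.6342, -0.0373]]
```

View pics/crop.png

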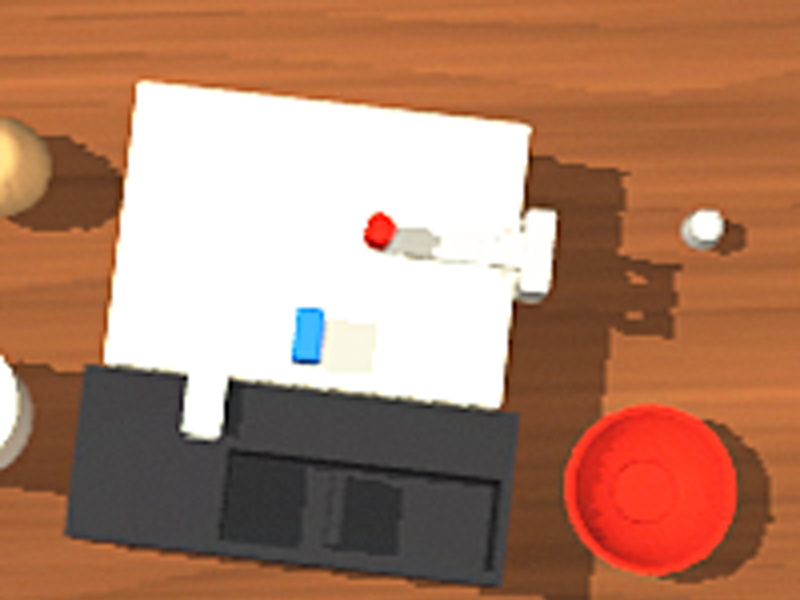

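The crop shows the box and lock clearly, with yaw about -8.1°. Fin and knob positions both agree with a box pose of (0.580, 0.0615). The paddle is at about (322,510) in the crop, mid-slot, and the bolt reads about 2 mm.

```bash
cat >> h.py <<'E'
B=np.array([.5803,.0615,0]);RB=R.from_euler('z',-8.1,degrees=True)
def now():
    s=bot.state();T=R.from_rotvec(s["tcp_rot"]);p=RB.inv().apply(s["position"]-B)*1e3
    print("t",round(s["time"],2),"box mm",p.round(1),"tip z",round(p[2]-11,1),"F box",RB.inv().apply(s["contact_force"]).round(1),"w",round(s["grip_width"],3),"gf",round(s["grasp_force"],1))
    return s,T
def to(*g):  # box mm -> tool cm
    s,T=now();d=B+RB.apply(np.array(g)/1e3)-s["position"]
    print("tool cm",(T.inv().apply(d)*100).round(2),"turn",(T.inv()*RB*R.from_euler('x',np.pi)).as_rotvec().round(4))
E
echo ok
```

```text
ok
```

>>> play_rows(plan=[[[0, 0, 0, 0, 0, 0.135, 0], [0, 0, 0, 0, 0, 0.135, 0], [0, 0, 0, 0, 0, 0.135, 0], [0, 0, 0, 0, 0, 0.135, 0]]])

```text
time: 0.65
position: [0.1936, -0.4608, 0.2421]
tcp_rot: [-3.133, 0.23, 0.0]
contact_force: [0.4, 0.3, 0.4]
grip_width: 0.141
grasp_force: 0.0
```

```bash
python3 -c "
from h import *
to(5,-58,200)"
```

```text
t 0.65 box mm [-309.2 -571.6  242.1] tip z 231.1 F box [0.4 0.4 0.4] w 0.141 gf 0.0
tool cm [ 31.15 -51.52   4.22] turn [-0.0004  0.0002 -0.0053]
```

>>> play_rows(plan=[[[3.1, -5.1, 0.4, 0, 0, 0, 0], [3.1, -5.1, 0.4, 0, 0, 0, 0], [3.1, -5.1, 0.4, 0, 0, 0, 0], [3.1, -5.1, 0.4, 0, 0, 0, 0], [3.1, -5.1, 0.4, 0, 0, 0, 0]]])

```text
time: 1.27
position: [0.3841, -0.2288, 0.2222]
tcp_rot: [3.133, -0.223, 0.0]
contact_force: [0.0, -0.5, 0.8]
grip_width: 0.001
grasp_force: 0.0
```

>>> play_rows(plan=[[[3.1, -5.1, 0.4, 0, 0, 0, 0], [3.1, -5.1, 0.4, 0, 0, 0, 0], [3.1, -5.1, 0.4, 0, 0, 0, 0], [3.1, -5.1, 0.4, 0, 0, 0, 0], [2.5, -4, 0.4, 0, 0, 0, 0]]])

```text
time: 1.9
position: [0.5621, -0.0408, 0.2023]
tcp_rot: [-3.11, 0.135, -0.001]
contact_force: [0.5, 0.1, -0.1]
grip_width: 0.001
grasp_force: 0.0
```

```bash
python3 -c "
from h import *
to(5,-58,98)"
```

```text
t 1.9 box mm [  -3.6 -103.9  202.3] tip z 191.3 F box [ 0.5  0.2 -0.1] w 0.001 gf 0.0
tool cm [ 1.12 -4.23 10.55] turn [-0.0285  0.0016  0.0548]
```

>>> play_rows(plan=[[[0, 0, 0, 0, 0, 0, 0]]])

```text
time: 2.02
position: [0.5619, -0.0416, 0.2017]
tcp_rot: [-3.11, 0.137, 0.001]
contact_force: [-0.6, -0.8, 0.2]
grip_width: -0.003
grasp_force: 0.0
```

```bash
python3 -c "
from h import *
to(5,-58,150)"
```

```text
t 2.02 box mm [  -3.7 -104.7  201.7] tip z 190.7 F box [-0.5 -0.8  0.2] w -0.003 gf 0.0
tool cm [ 1.12 -4.47  5.29] turn [-0.0282  0.0024  0.0532]
```

>>> play_rows(plan=[[[0, 0, 0, -0.028, 0.002, 0.053, 0], [0.7, -2.3, 2, 0, 0, 0, 0], [0.7, -2.3, 2, 0, 0, 0, 0], [0, 0, 1, 0, 0, 0, 0], [0, 0, 0, 0, 0, 0, 0]]])

```text
time: 2.65
position: [0.575, -0.0379, 0.1536]
tcp_rot: [-3.107, 0.128, -0.001]
contact_force: [0.3, 0.8, 0.2]
grip_width: 0.001
grasp_force: 0.0
```

```bash
python3 -c "
from h import *
to(5,-58,98)
import cv2
c=camera('side');cv2.imwrite('pics/s1.png',cv2.resize(c['image'][120:330,240:440,::-1],None,fx=3,fy=2.8))
c=camera('side')"
```

```text
t 2.65 box mm [  8.8 -99.1 153.6] tip z 142.6 F box [0.2 0.8 0.2] w 0.001 gf 0.0
tool cm [-0.13 -3.95  5.69] turn [-0.032   0.0013  0.0591]
```

View pics/s1.png

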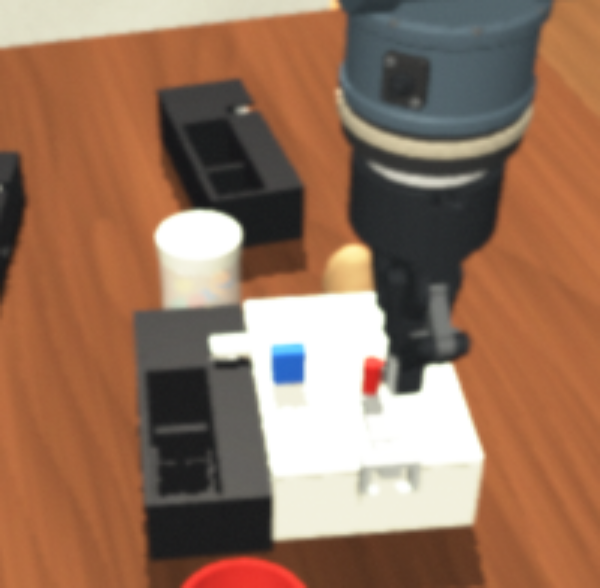

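The gripper is shut above the lid, up and to the right of the knob. The y move stalled, so I suspect a joint range.

```bash
python3 -c "
from h import *
s=bot.state();print(s['joint_positions'].round(3),s['joint_vel'].round(3))"
```

```text
[-8.200e-02  3.990e-01 -3.000e-03  1.168e+00  3.200e-02  3.141e+00] [ 0.007 -0.002  0.007 -0.     0.002 -0.   ]
```

Joint 6 is at its limit. I'll take the equivalent grasp, half a turn back.

>>> play_rows(plan=[[[0, 0, 0, 0, 0, -0.18, 0], [0, 0, 0, 0, 0, -0.18, 0], [0, 0, 0, 0, 0, -0.18, 0], [0, 0, 0, 0, 0, -0.18, 0], [0, 0, 0, 0, 0, -0.18, 0]]])

```text
time: 3.38
position: [0.5761, -0.0373, 0.1547]
tcp_rot: [-2.853, -1.248, -0.026]
contact_force: [-0.2, -0.2, -0.0]
grip_width: 0.002
grasp_force: 0.0
```

>>> play_rows(plan=[[[0, 0, 0, 0, 0, -0.18, 0], [0, 0, 0, 0, 0, -0.18, 0], [0, 0, 0, 0, 0, -0.18, 0], [0, 0, 0, 0, 0, -0.18, 0], [0, 0, 0, 0, 0, -0.18, 0]]])

```text
time: 4.0
position: [0.5761, -0.0373, 0.1547]
tcp_rot: [-2.033, -2.372, -0.043]
contact_force: [0.0, 0.1, 0.9]
grip_width: -0.002
grasp_force: 0.0
```

>>> play_rows(plan=[[[0, 0, 0, 0, 0, -0.18, 0], [0, 0, 0, 0, 0, -0.18, 0], [0, 0, 0, 0, 0, -0.18, 0], [0, 0, 0, 0, 0, -0.18, 0], [0, 0, 0, 0, 0, -0.18, 0]]])

```text
time: 4.62
position: [0.5761, -0.0373, 0.1547]
tcp_rot: [-0.802, -3.033, -0.051]
contact_force: [-0.4, 0.4, 0.6]
grip_width: -0.0
grasp_force: 0.0
```

>>> play_rows(plan=[[[0, 0, 0, 0, 0, -0.18, 0], [0, 0, 0, 0, 0, -0.18, 0], [0, 0, 0, 0, 0, 0, 0]]])

```text
time: 5.0
position: [0.5761, -0.0372, 0.1545]
tcp_rot: [0.257, 3.129, 0.051]
contact_force: [-1.5, -0.6, 0.0]
grip_width: 0.003
grasp_force: 0.0
```

```bash
sed -i "s/R.from_euler('x',np.pi)).as/R.from_euler('y',np.pi)).as/" h.py; python3 -c "
from h import *
to(5,-58,98)
s=bot.state();print(s['joint_positions'].round(3))"
```

```text
t 5.0 box mm [  9.7 -98.3 154.5] tip z 143.5 F box [-1.4 -0.8  0. ] w 0.003 gf 0.0
tool cm [0.56 3.83 5.78] turn [ 0.0325 -0.0006 -0.0224]
[-0.082  0.399 -0.003  1.167  0.032  0.082]
```

>>> play_rows(plan=[[[0, 0, 0, 0.032, 0, -0.022, 0], [0.5, 4, 0, 0, 0, 0, 0], [0, 0, 2.5, 0, 0, 0, 0], [0, 0, 2, 0, 0, 0, 0], [0, 0, 0, 0, 0, 0, 0]]])

```text
time: 5.62
position: [0.5756, 0.0037, 0.1078]
tcp_rot: [-0.222, -3.13, 0.001]
contact_force: [0.0, 0.3, -0.0]
grip_width: -0.0
grasp_force: 0.0
```

```bash
python3 -c "
from h import *
to(5,-58,98)"
```

```text
t 5.62 box mm [  3.5 -57.9 107.8] tip z 96.8 F box [-0.   0.3 -0. ] w -0.0 gf 0.0
tool cm [-0.16 -0.01  0.98] turn [-0.0007 -0.004  -0.0003]
```

>>> play_rows(plan=[[[-0.1, 0, 1, 0, 0, 0, 0], [0, 0, 0, 0, 0, 0, 0], [0, 0.4, 0, 0, 0, 0, 0], [0, 0.4, 0, 0, 0, 0, 0], [0, 0.3, 0, 0, 0, 0, 0]]])

```text
time: 6.25
position: [0.5792, 0.0147, 0.099]
tcp_rot: [-0.22, -3.133, -0.001]
contact_force: [0.3, -0.5, -0.2]
grip_width: 0.002
grasp_force: 0.2
```

>>> play_rows(plan=[[[0, 0.4, 0, 0, 0, 0, 0], [0, 0.4, 0, 0, 0, 0, 0], [0, 0.3, 0, 0, 0, 0, 0]]])

```text
time: 6.62
position: [0.5807, 0.0254, 0.0989]
tcp_rot: [-0.22, -3.132, -0.001]
contact_force: [0.1, -2.4, 1.9]
grip_width: 0.004
grasp_force: 1.0
```

```bash
python3 -c "
from h import *
to(5,-29,98)"
```

```text
t 6.62 box mm [  5.5 -35.7  98.9] tip z 87.9 F box [ 0.5 -2.4  1.9] w 0.004 gf 1.0
tool cm [0.05 0.67 0.09] turn [ 0.0006 -0.0015  0.0012]
```

>>> play_rows(plan=[[[0, 0.25, 0, 0, 0, 0, 0], [0, 0.25, 0, 0, 0, 0, 0], [0, 0.1, 0, 0, 0, 0, 0]]])

```text
time: 7.0
position: [0.5815, 0.0313, 0.0988]
tcp_rot: [-0.22, -3.132, -0.001]
contact_force: [0.5, -1.6, 1.8]
grip_width: 0.001
grasp_force: 1.0
```

>>> play_rows(plan=[[[0, 0.1, 0, 0, 0, 0, 0], [0, 0.1, 0, 0, 0, 0, 0]]])

```text
time: 7.25
position: [0.5817, 0.0331, 0.0988]
tcp_rot: [-0.22, -3.132, -0.001]
contact_force: [1.1, -2.3, 2.1]
grip_width: -0.002
grasp_force: 1.0
```

>>> play_rows(plan=[[[0, 0.1, 0, 0, 0, 0, 0], [0, 0.1, 0, 0, 0, 0, 0]]])

```text
time: 7.5
position: [0.582, 0.0352, 0.0988]
tcp_rot: [-0.22, -3.132, -0.001]
contact_force: [0.7, -3.0, 1.4]
grip_width: 0.002
grasp_force: 1.4
```

```bash
python3 -c "
from h import *
to(5,-29,98)"
```

```text
t 7.5 box mm [  5.4 -25.9  98.8] tip z 87.8 F box [ 1.1 -2.8  1.4] w 0.002 gf 1.4
tool cm [ 0.04 -0.31  0.08] turn [ 0.0007 -0.0017  0.0012]
```

>>> play_rows(plan=[[[0, 0.1, 0, 0, 0, 0, 0], [0, 0.1, 0, 0, 0, 0, 0]]])

```text
time: 7.75
position: [0.5821, 0.0362, 0.0988]
tcp_rot: [-0.221, -3.132, 0.002]
contact_force: [-0.3, -13.5, 3.7]
grip_width: -0.004
grasp_force: 6.4
```

>>> play_rows(plan=[[[0, 0.1, 0, 0, 0, 0, 0], [0, 0.1, 0, 0, 0, 0, 0]]])

```text
time: 8.0
position: [0.5822, 0.037, 0.0988]
tcp_rot: [-0.222, -3.132, 0.005]
contact_force: [-2.4, -21.1, 4.8]
grip_width: 0.001
grasp_force: 11.0
```

```bash
python3 -c "
from h import *
to(5,-29,98)
c=camera('top');im=c['image'].astype(int);r,g,b=im[...,0],im[...,1],im[...,2]
rd,cr,s2=blob((r>g+110)&(r>b+110)&(g<60)&(np.arange(640)<400)[None])
print(cr,s2,RB.inv().apply(cast(c,cr,.102)-B)*1e3)"
```

```text
t 8.0 box mm [  5.4 -24.   98.8] tip z 87.8 F box [  0.6 -21.2   4.8] w 0.001 gf 11.0
tool cm [ 0.04 -0.5   0.08] turn [-0.0036 -0.0015 -0.0003]
[ 82.13559322 104.6779661 ] [75 99 13 10 59] [[153.73404152 483.3387566  102.        ]]
```

The bolt hit its hard stop with 21 N at about 22 mm. Next I back off and go to the fin.

>>> play_rows(plan=[[[0, -0.8, 0, 0, 0, 0, 0], [0, -0.2, -3, 0, 0, 0, 0.3], [2.5, 1.7, -1, 0, 0, 0, 0.5], [2.5, 1.7, 0, 0, 0, 0, 0.5], [0, 0, 0, 0, 0, 0, 0.5]]])

```text
time: 8.68
position: [0.5352, 0.071, 0.1391]
tcp_rot: [-0.217, -3.132, -0.003]
contact_force: [0.5, 0.4, 0.0]
grip_width: 0.502
grasp_force: 0.0
```

```bash
python3 -c "
from h import *
to(-45,0,85)"
```

```text
t 8.68 box mm [-46.    3.1 139.1] tip z 128.1 F box [0.4 0.5 0. ] w 0.502 gf 0.0
tool cm [-0.11 -0.32  5.41] turn [ 0.0014 -0.0022  0.003 ]
```

>>> play_rows(plan=[[[-0.1, -0.3, 2.5, 0, 0, 0, 0.5], [0, 0, 2.8, 0, 0, 0, 0.5], [0, 0, 0, 0, 0, 0, 0.1], [0, 0, 0, 0, 0, 0, 0.1], [0, 0, 0, 0, 0, 0, 0.1]]], force=25)

```text
time: 9.3
position: [0.5372, 0.0678, 0.0869]
tcp_rot: [-0.219, -3.132, -0.005]
contact_force: [-1.8, 9.3, -4.4]
grip_width: 0.153
grasp_force: 29.0
```

```bash
python3 -c "
from h import *
to(-45,0,85)
import cv2
c=camera('side');cv2.imwrite('pics/s2.png',cv2.resize(c['image'][170:330,260:440,::-1],None,fx=3.5,fy=3.5))"
```

```text
t 9.3 box mm [-43.6   0.2  86.9] tip z 75.9 F box [-3.1  8.9 -4.4] w 0.153 gf 29.0
tool cm [ 0.14 -0.02  0.19] turn [ 0.0033 -0.0019  0.0019]
```

View pics/s2.png

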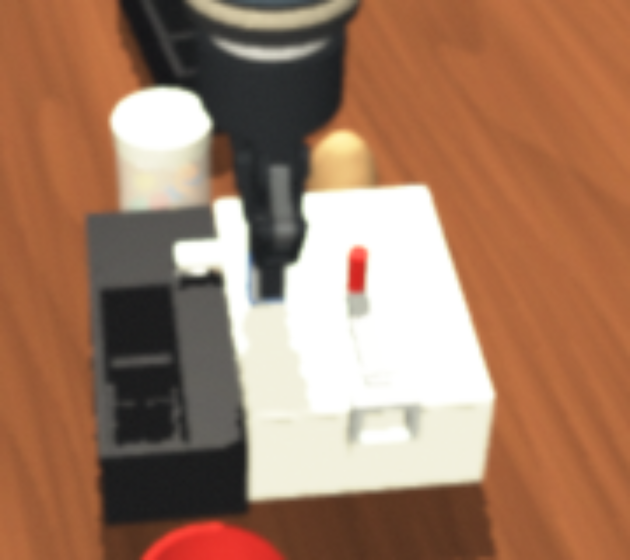

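The pads hold the blue fin at about (268,275), and the bolt end at (375,375) is clear of the keeper. Now the gentle lift.

>>> play_rows(plan=[[[0, 0.05, -0.2, 0, 0, 0, 0.1], [0, 0, -0.2, 0, 0, 0, 0.1]]])

```text
time: 9.6
position: [0.5383, 0.0678, 0.0912]
tcp_rot: [0.219, 3.133, 0.004]
contact_force: [7.6, 4.9, -7.4]
grip_width: 0.159
grasp_force: 28.5
```

>>> play_rows(plan=[[[0, 0, -0.2, 0, 0, 0, 0.1]]])

```text
time: 9.72
position: [0.5388, 0.0677, 0.0934]
tcp_rot: [0.22, 3.132, 0.004]
contact_force: [8.6, 3.6, -7.6]
grip_width: 0.156
grasp_force: 28.3
```

>>> play_rows(plan=[[[0, 0, -0.15, 0, 0, 0, 0.1]]])

```text
time: 9.85
position: [0.5392, 0.0677, 0.095]
tcp_rot: [0.22, 3.132, 0.004]
contact_force: [11.1, 3.3, -8.8]
grip_width: 0.162
grasp_force: 28.1
```

>>> play_rows(plan=[[[-0.15, 0, 0, 0, 0, 0, 0.1], [0, 0, 0, 0, 0, 0, 0.1]]])

```text
time: 10.1
position: [0.5392, 0.0677, 0.0948]
tcp_rot: [-0.219, -3.133, -0.004]
contact_force: [-0.2, 5.2, 0.3]
grip_width: 0.153
grasp_force: 29.3
```

>>> play_rows(plan=[[[-0.03, 0, -0.1, 0, 0, 0, 0.1]]])

```text
time: 10.22
position: [0.5394, 0.0676, 0.0956]
tcp_rot: [-0.219, -3.133, -0.004]
contact_force: [2.3, 6.0, -9.8]
grip_width: 0.156
grasp_force: 28.1
```

>>> play_rows(plan=[[[-0.02, 0, -0.05, 0, 0, 0, 0.1], [0, 0, 0, 0, 0, 0, 0.1]]])

```text
time: 10.48
position: [0.5395, 0.0676, 0.0958]
tcp_rot: [-0.219, -3.133, -0.004]
contact_force: [1.2, 5.9, -8.6]
grip_width: 0.152
grasp_force: 28.1
```

>>> play_rows(plan=[[[-0.02, 0, -0.05, 0, 0, 0, 0.1], [0, 0, 0, 0, 0, 0, 0.1]]])

```text
time: 10.72
position: [0.5395, 0.0676, 0.096]
tcp_rot: [-0.219, -3.132, -0.004]
contact_force: [3.4, 6.1, -11.9]
grip_width: 0.158
grasp_force: 27.7
```

The catch is felt, so I release the lid there and go to the slot entry.

>>> play_rows(plan=[[[0, 0, 0.15, 0, 0, 0, 0.1], [0, 0, 0, 0, 0, 0, 0.35], [0, 0, 0, 0, 0, 0, 0.4], [0, 0, -3, 0, 0, 0, 0.4], [0, 0, -3, 0, 0, 0, 0.3]]])

```text
time: 11.35
position: [0.5393, 0.0667, 0.1551]
tcp_rot: [-0.22, -3.132, -0.001]
contact_force: [-0.6, 0.1, -0.4]
grip_width: 0.301
grasp_force: 0.0
```

>>> play_rows(plan=[[[3.6, -3.5, 0, 0, 0, 0, 0], [3.6, -3.5, 0, 0, 0, 0, 0], [0, 0, 0, 0, 0, 0, 0]]])

```text
time: 11.72
position: [0.4562, 0.0062, 0.1547]
tcp_rot: [-0.223, -3.132, -0.001]
contact_force: [0.9, 0.3, 0.7]
grip_width: -0.002
grasp_force: 0.0
```

```bash
python3 -c "
from h import *
to(-118,-70,80)
import cv2
c=camera('side');cv2.imwrite('pics/s3.png',cv2.resize(c['image'][170:330,260:440,::-1],None,fx=3.5,fy=3.5))"
```

```text
t 11.72 box mm [-115.   -72.2  154.7] tip z 143.7 F box [0.9 0.4 0.7] w -0.002 gf 0.0
tool cm [0.29 0.22 7.47] turn [ 0.0004 -0.0015 -0.0007]
```

View pics/s3.png

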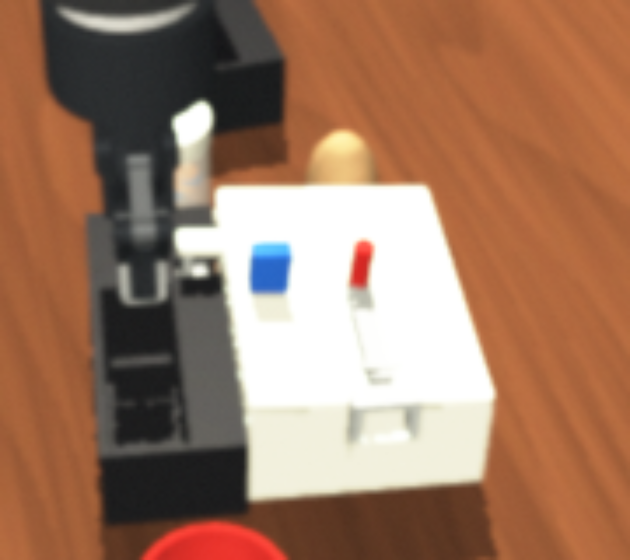

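The lid stands slightly raised, with a gap under the nose at (200,270), and the fingers are above the slot. I descend in two stages, checking force.

>>> play_rows(plan=[[[0.3, 0.2, 3.5, 0, 0, 0, 0], [0, 0, 3.5, 0, 0, 0, 0], [0, 0, 1.3, 0, 0, 0, 0], [0, 0, 1, 0, 0, 0, 0], [0, 0, 0, 0, 0, 0, 0]]])

```text
time: 12.4
position: [0.4558, 0.0102, 0.0611]
tcp_rot: [-0.22, -3.132, -0.001]
contact_force: [0.0, -0.9, 0.5]
grip_width: -0.0
grasp_force: 0.0
```

>>> play_rows(plan=[[[0, 0, 1, 0, 0, 0, 0], [0, 0, 1, 0, 0, 0, 0], [0, 0, 0, 0, 0, 0, 0]]])

```text
time: 12.78
position: [0.4547, 0.0101, 0.0402]
tcp_rot: [-0.22, -3.131, -0.001]
contact_force: [0.5, -0.5, 0.3]
grip_width: -0.001
grasp_force: 0.0
```

```bash
python3 -c "
from h import *
to(-118,-70,41)"
```

```text
t 12.78 box mm [-117.1  -68.6   40.2] tip z 29.2 F box [ 0.6 -0.4  0.3] w -0.001 gf 0.0
tool cm [ 0.09 -0.14 -0.08] turn [ 0.0005 -0.0029  0.0011]
```

>>> play_rows(plan=[[[0.05, 0.24, 0, 0, 0, 0, 0], [0.05, 0.24, 0, 0, 0, 0, 0], [0, 0.24, 0, 0, 0, 0, 0], [0, 0.24, 0, 0, 0, 0, 0], [0, 0.24, 0, 0, 0, 0, 0]]])

```text
time: 13.4
position: [0.4561, 0.0223, 0.041]
tcp_rot: [-0.22, -3.132, -0.001]
contact_force: [-0.1, 0.5, 0.5]
grip_width: 0.004
grasp_force: 0.0
```

>>> play_rows(plan=[[[0, 0.2, 0, 0, 0, 0, 0], [0, 0.2, 0, 0, 0, 0, 0], [0, 0.2, 0, 0, 0, 0, 0]]])

```text
time: 13.78
position: [0.4568, 0.0282, 0.041]
tcp_rot: [-0.22, -3.132, -0.001]
contact_force: [-0.6, -0.0, 0.0]
grip_width: 0.0
grasp_force: 0.0
```

>>> play_rows(plan=[[[0, 0.2, 0, 0, 0, 0, 0], [0, 0.2, 0, 0, 0, 0, 0]]])

```text
time: 14.02
position: [0.4574, 0.0321, 0.041]
tcp_rot: [-0.22, -3.132, -0.001]
contact_force: [-0.7, -0.2, -0.3]
grip_width: -0.001
grasp_force: 0.0
```

>>> play_rows(plan=[[[0, 0.2, 0, 0, 0, 0, 0], [0, 0.2, 0, 0, 0, 0, 0]]])

```text
time: 14.28
position: [0.458, 0.0361, 0.041]
tcp_rot: [-0.22, -3.132, -0.001]
contact_force: [0.8, 0.5, -0.1]
grip_width: 0.004
grasp_force: 0.0
```

>>> play_rows(plan=[[[0, 0.2, 0, 0, 0, 0, 0], [0, 0.2, 0, 0, 0, 0, 0]]])

```text
time: 14.52
position: [0.4585, 0.0401, 0.041]
tcp_rot: [-0.22, -3.132, -0.001]
contact_force: [-0.0, 0.6, 0.5]
grip_width: -0.002
grasp_force: 0.0
```

>>> play_rows(plan=[[[0, 0.2, 0, 0, 0, 0, 0], [0, 0.2, 0, 0, 0, 0, 0]]])

```text
time: 14.78
position: [0.459, 0.0438, 0.041]
tcp_rot: [-0.22, -3.132, -0.0]
contact_force: [0.3, -4.8, -0.0]
grip_width: -0.003
grasp_force: 1.8
```

>>> play_rows(plan=[[[0, 0.15, 0, 0, 0, 0, 0], [0, 0.15, 0, 0, 0, 0, 0]]])

```text
time: 15.02
position: [0.4595, 0.0469, 0.0409]
tcp_rot: [-0.22, -3.132, -0.001]
contact_force: [0.7, -3.4, -0.1]
grip_width: -0.004
grasp_force: 1.8
```

The catch is felt and slides at about 4 N.

>>> play_rows(plan=[[[0, 0.15, 0, 0, 0, 0, 0], [0, 0.15, 0, 0, 0, 0, 0], [0, 0.15, 0, 0, 0, 0, 0], [0, 0.15, 0, 0, 0, 0, 0]]])

```text
time: 15.52
position: [0.4603, 0.0529, 0.041]
tcp_rot: [-0.22, -3.132, -0.001]
contact_force: [0.4, -3.1, -1.3]
grip_width: 0.003
grasp_force: 1.8
```

>>> play_rows(plan=[[[0, 0.1, 0, 0, 0, 0, 0], [0, 0.1, 0, 0, 0, 0, 0]]])

```text
time: 15.78
position: [0.4606, 0.0549, 0.041]
tcp_rot: [-0.22, -3.132, -0.001]
contact_force: [-0.0, -4.3, -2.2]
grip_width: -0.002
grasp_force: 1.8
```

>>> play_rows(plan=[[[0, 0.1, 0, 0, 0, 0, 0], [0, 0.05, 0, 0, 0, 0, 0]]])

```text
time: 16.02
position: [0.4608, 0.0563, 0.041]
tcp_rot: [-0.22, -3.132, -0.001]
contact_force: [0.4, -3.6, -1.3]
grip_width: 0.001
grasp_force: 1.8
```

>>> play_rows(plan=[[[0, 0.1, 0, 0, 0, 0, 0]]])

```text
time: 16.15
position: [0.461, 0.0573, 0.041]
tcp_rot: [-0.22, -3.132, -0.001]
contact_force: [0.4, -6.0, -3.0]
grip_width: -0.0
grasp_force: 2.9
```

>>> play_rows(plan=[[[0, 0.05, 0, 0, 0, 0, 0], [0, 0, 0, 0, 0, 0, 0]]])

```text
time: 16.4
position: [0.4609, 0.0574, 0.0409]
tcp_rot: [-0.22, -3.132, 0.0]
contact_force: [0.8, -7.4, -1.0]
grip_width: 0.004
grasp_force: 3.6
```

>>> play_rows(plan=[[[0, 0.05, 0, 0, 0, 0, 0], [0, 0, 0, 0, 0, 0, 0]]])

```text
time: 16.65
position: [0.4609, 0.0576, 0.0409]
tcp_rot: [-0.221, -3.132, 0.001]
contact_force: [-0.1, -10.1, -1.5]
grip_width: -0.004
grasp_force: 4.8
```

The stop is reached gently at 10 N. Withdraw, then back to the fin.

>>> play_rows(plan=[[[0, -0.6, 0, 0, 0, 0, 0], [0, 0, -3, 0, 0, 0, 0], [0, 0, -4, 0, 0, 0, 0], [0, 0, -4, 0, 0, 0, 0.3], [0, 0, 0, 0, 0, 0, 0.5]]])

```text
time: 17.27
position: [0.4622, 0.0526, 0.1537]
tcp_rot: [0.22, 3.131, 0.004]
contact_force: [0.9, -0.6, -0.7]
grip_width: 0.42
grasp_force: 0.0
```

```bash
python3 -c "
from h import *
to(-42,0.5,95)"
```

```text
t 17.27 box mm [-115.7  -25.4  153.7] tip z 142.7 F box [ 1.  -0.4 -0.7] w 0.42 gf 0.0
tool cm [-7.35  2.57  5.9 ] turn [0.0027 0.0031 0.0014]
```

>>> play_rows(plan=[[[-3.7, 1.3, 0, 0, 0, 0, 0.5], [-3.6, 1.3, 0, 0, 0, 0, 0.5], [0, 0, 2, 0, 0, 0, 0.5], [0, 0, 2, 0, 0, 0, 0.5], [0, 0, 0, 0, 0, 0, 0.5]]])

```text
time: 17.9
position: [0.5349, 0.0677, 0.1089]
tcp_rot: [-0.219, -3.129, -0.001]
contact_force: [-0.8, -0.5, -0.2]
grip_width: 0.499
grasp_force: 0.0
```

```bash
python3 -c "
from h import *
to(-42,0.7,95)"
```

```text
t 17.9 box mm [-45.8  -0.2 108.9] tip z 97.9 F box [-0.7 -0.6 -0.2] w 0.499 gf 0.0
tool cm [-0.39  0.09  1.39] turn [ 0.0002 -0.0053  0.0013]
```

>>> play_rows(plan=[[[-0.4, 0.1, 1.8, 0, 0, 0, 0.5], [0, 0, 0, 0, 0, 0, 0.5], [0, 0, 0, 0, 0, 0, 0.1], [0, 0, 0, 0, 0, 0, 0.1], [0, 0, 0, 0, 0, 0, 0.1]]], force=20)

```text
time: 18.52
position: [0.5405, 0.0678, 0.0935]
tcp_rot: [-0.221, -3.133, -0.0]
contact_force: [-1.3, -5.3, 2.6]
grip_width: 0.159
grasp_force: 25.1
```

```bash
python3 -c "
from h import *
to(-42,0.7,91)
th=np.linspace(.08,1.58,16);a=np.arctan2(36,-107);r=np.hypot(36,107)
x=r*np.cos(a-(th-.08));z=r*np.sin(a-(th-.08))
print(np.c_[th[1:],-np.diff(x)/10,-np.diff(z)/10].round(2).tolist())"
```

```text
t 18.52 box mm [-40.3   0.7  93.5] tip z 82.5 F box [-0.6 -5.4  2.6] w 0.159 gf 25.1
tool cm [0.17 0.   0.25] turn [ 0.     -0.001   0.0008]
[[0.18, -0.41, -1.05], [0.28, -0.52, -1.0], [0.38, -0.61, -0.95], [0.48, -0.7, -0.88], [0.58, -0.79, -0.81], [0.68, -0.87, -0.72], [0.78, -0.93, -0.63], [0.88, -0.99, -0.54], [0.98, -1.04, -0.44], [1.08, -1.08, -0.33], [1.18, -1.11, -0.22], [1.28, -1.12, -0.11], [1.38, -1.13, 0.0], [1.48, -1.12, 0.12], [1.58, -1.11, 0.23]]
```

First step small, to test that the lid is free.

>>> play_rows(plan=[[[-0.1, 0, -0.25, 0, 0, 0, 0.1], [-0.1, 0, -0.25, 0, 0, 0, 0.1]]])

```text
time: 18.77
position: [0.542, 0.0676, 0.0979]
tcp_rot: [-0.22, -3.131, -0.0]
contact_force: [-0.7, -5.4, -5.1]
grip_width: 0.16
grasp_force: 24.0
```

>>> play_rows(plan=[[[-0.1, 0, -0.25, 0, 0, 0, 0.1], [-0.12, 0, -0.3, 0, 0, 0, 0.1]]])

```text
time: 19.02
position: [0.5443, 0.0673, 0.1033]
tcp_rot: [-0.22, -3.132, 0.0]
contact_force: [1.1, -5.0, -5.4]
grip_width: 0.156
grasp_force: 23.8
```

```bash
python3 -c "
from h import *
now()"
```

```text
t 19.02 box mm [-36.4   0.6 103.3] tip z 92.3 F box [ 1.8 -4.8 -5.4] w 0.156 gf 23.8
```

The lid swings free at about 5 N.

>>> play_rows(plan=[[[-0.26, 0, -0.5, 0, 0, 0, 0.1], [-0.26, 0, -0.5, 0, 0, 0, 0.1], [-0.3, 0, -0.48, 0, 0, 0, 0.1], [-0.31, 0, -0.47, 0, 0, 0, 0.1]]])

```text
time: 19.52
position: [0.5555, 0.0656, 0.1228]
tcp_rot: [-0.22, -3.131, -0.0]
contact_force: [0.5, -5.3, -6.6]
grip_width: 0.157
grasp_force: 23.3
```

>>> play_rows(plan=[[[-0.35, 0, -0.44, 0, 0, 0, 0.1], [-0.35, 0, -0.44, 0, 0, 0, 0.1], [-0.4, 0, -0.4, 0, 0, 0, 0.1], [-0.4, 0, -0.4, 0, 0, 0, 0.1]]])

```text
time: 20.02
position: [0.5701, 0.0635, 0.1395]
tcp_rot: [-0.22, -3.131, 0.0]
contact_force: [-2.0, -5.6, -5.6]
grip_width: 0.157
grasp_force: 22.9
```

```bash
python3 -c "
from h import *
now()"
```

```text
t 20.02 box mm [-10.3   0.6 139.5] tip z 128.5 F box [-1.2 -5.8 -5.6] w 0.157 gf 22.9
```

>>> play_rows(plan=[[[-0.43, 0.05, -0.36, 0, 0, 0, 0.1], [-0.44, 0, -0.36, 0, 0, 0, 0.1], [-0.46, 0, -0.32, 0, 0, 0, 0.1], [-0.47, 0, -0.31, 0, 0, 0, 0.1]]])

```text
time: 20.52
position: [0.5879, 0.0611, 0.1529]
tcp_rot: [-0.221, -3.13, 0.001]
contact_force: [-3.3, -8.3, -4.6]
grip_width: 0.156
grasp_force: 22.7
```

>>> play_rows(plan=[[[-0.49, 0, -0.27, 0, 0, 0, 0.1], [-0.5, 0, -0.27, 0, 0, 0, 0.1], [-0.52, 0, -0.22, 0, 0, 0, 0.1], [-0.52, 0, -0.22, 0, 0, 0, 0.1]]])

```text
time: 21.02
position: [0.608, 0.0581, 0.1627]
tcp_rot: [-0.221, -3.13, 0.001]
contact_force: [-3.6, -9.4, -4.1]
grip_width: 0.16
grasp_force: 22.4
```

```bash
python3 -c "
from h import *
now()
import cv2
c=camera('side');cv2.imwrite('pics/s4.png',cv2.resize(c['image'][130:330,250:440,::-1],None,fx=3,fy=3))"
```

```text
t 21.02 box mm [ 27.9   0.6 162.7] tip z 151.7 F box [-2.3 -9.9 -4.1] w 0.16 gf 22.4
```

View pics/s4.png

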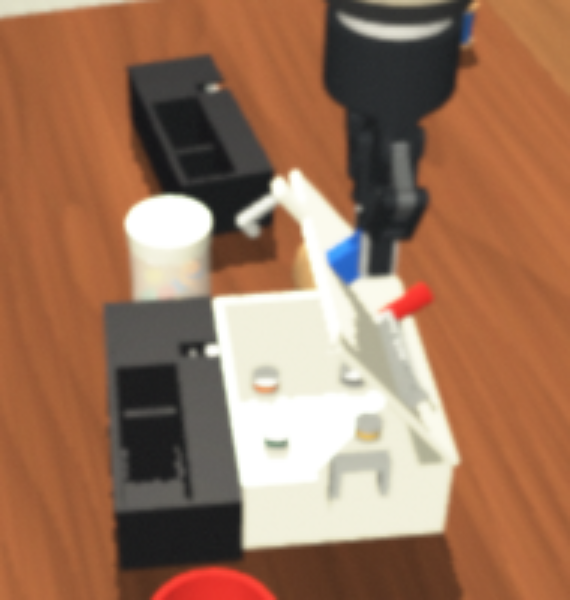

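The lid is at roughly 55–60°, with the fin between the pads and the gripper clear. Continue.

>>> play_rows(plan=[[[-0.54, -0.08, -0.17, 0, 0, 0, 0.1], [-0.54, 0, -0.16, 0, 0, 0, 0.1], [-0.55, 0, -0.11, 0, 0, 0, 0.1], [-0.55, 0, -0.11, 0, 0, 0, 0.1]]])

```text
time: 21.58
position: [0.6297, 0.0549, 0.1684]
tcp_rot: [-0.22, -3.131, -0.0]
contact_force: [-4.6, -4.4, -1.8]
grip_width: 0.157
grasp_force: 22.5
```

>>> play_rows(plan=[[[-0.56, 0, -0.06, 0, 0, 0, 0.1], [-0.56, 0, -0.05, 0, 0, 0, 0.1], [-0.56, 0, 0, 0, 0, 0, 0.1], [-0.56, 0, 0, 0, 0, 0, 0.1]]])

```text
time: 22.08
position: [0.6521, 0.0517, 0.1696]
tcp_rot: [-0.22, -3.131, -0.0]
contact_force: [-3.4, -5.4, 0.6]
grip_width: 0.156
grasp_force: 22.7
```

```bash
python3 -c "
from h import *
now()"
```

```text
t 22.07 box mm [ 72.4   0.4 169.6] tip z 158.6 F box [-2.6 -5.8  0.6] w 0.156 gf 22.7
```

>>> play_rows(plan=[[[-0.56, 0, 0.04, 0, 0, 0, 0.1], [-0.56, 0, 0.07, 0, 0, 0, 0.1], [-0.56, 0, 0.1, 0, 0, 0, 0.1], [-0.4, 0, 0.08, 0, 0, 0, 0.1], [0, 0, 0, 0, 0, 0, 0.1]]])

```text
time: 22.7
position: [0.6732, 0.0486, 0.1668]
tcp_rot: [-0.221, -3.133, -0.0]
contact_force: [-1.0, -6.1, 1.4]
grip_width: 0.158
grasp_force: 22.8
```

```bash
python3 -c "
from h import *
now()
import cv2
c=camera('side');cv2.imwrite('pics/s5.png',cv2.resize(c['image'][130:330,250:440,::-1],None,fx=3,fy=3))"
```

```text
t 22.7 box mm [ 93.7   0.3 166.8] tip z 155.8 F box [-0.2 -6.2  1.4] w 0.158 gf 22.8
```

View pics/s5.png

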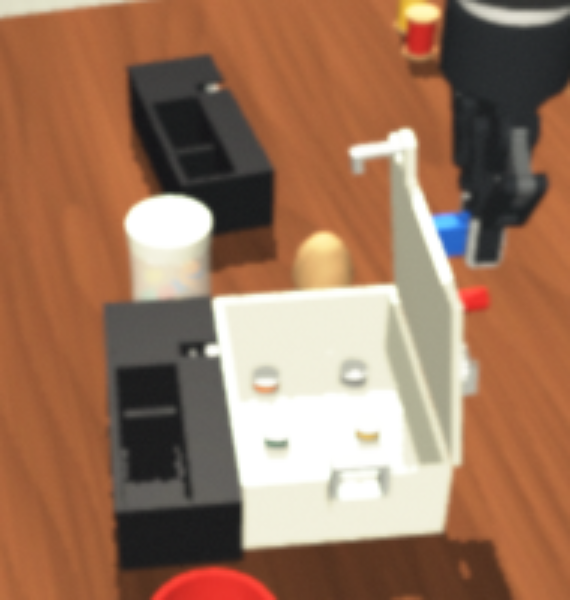

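The lid stands upright with its edge at about (430,300). Release and retreat upward.

>>> play_rows(plan=[[[0, -0.05, 0, 0, 0, 0, 0.2], [0, 0, 0, 0, 0, 0, 0.4], [0, 0, 0, 0, 0, 0, 0.4], [0, 0, -2, 0, 0, 0, 0.4], [0, 0, -4, 0, 0, 0, 0.4]]])

```text
time: 23.38
position: [0.6721, 0.0488, 0.2258]
tcp_rot: [-0.219, -3.129, -0.001]
contact_force: [0.1, -0.3, 0.8]
grip_width: 0.4
grasp_force: 0.0
```

>>> play_rows(plan=[[[0, 0, -4, 0, 0, 0, 0.4], [0, 0, -3, 0, 0, 0, 0.4], [0, 0, 0, 0, 0, 0, 0.4], [0, 0, 0, 0, 0, 0, 0.4]]])

```text
time: 23.88
position: [0.6731, 0.0487, 0.2956]
tcp_rot: [-0.22, -3.132, -0.001]
contact_force: [-0.3, -0.2, -0.3]
grip_width: 0.396
grasp_force: 0.0
```

```bash
python3 -c "
from h import *
now()
import cv2
c=camera('side');cv2.imwrite('pics/s6.png',cv2.resize(c['image'][100:360,250:440,::-1],None,fx=2.2,fy=2.2))"
```

```text
t 23.88 box mm [ 93.6   0.4 295.6] tip z 284.6 F box [-0.3 -0.2 -0.3] w 0.396 gf 0.0
```

View pics/s6.png

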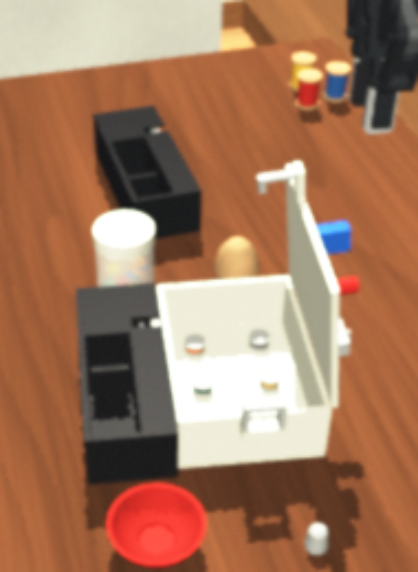

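The lid stands upright with its free edge at about (295,170), the gripper is clear at (380,110), and the jar, thimble, egg and bowl have not moved.

```bash
python3 -c "
from plant import bot
print(bot.sign_off())"
```

```text
the job is handed in; nothing more can be done
None
```

The bobbin box is open and handed in: bolt drawn to its stop, second catch slid gently to its stop (about 10 N), lid standing upright and released, and the jar, thimble, egg and pincushion base not touched; it took about 24 s of the 64 s allowed.

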